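Close the plaster mould and board up its side

TASK

Close the two-part plaster mould: lift the loose top half by its rib and lower it gently, without dropping it, over the two steel pins of the base half until it rests flush. Then slide the wooden side block across the bench, without lifting it, until its long side lies flush against the long side of the base half that faces it and covers that side from end to end. Leave the jars, dishes and tile where they stand.

Things in the scene. Friction and masses are not known exactly. Their poses are not given: they have to be found in the camera images.
- base_half: lower mould half: white plaster block 160 (x) x 110 (y) x 32 (z) mm, fixed to the bench, round 72 mm hollow in its top. Two steel pins, 10 mm diameter, stand on its x axis at x = +-58 mm; tips 56 mm above the bench, tapered to 4 mm over the last 8 mm. Origin: centre of underside. Its +y side (55 mm from the origin) faces the side block.
- top_half: loose upper mould half, plaster, 0.4-0.75 kg, right way up: plate 156 (x) x 106 (y) x 36 (z) mm, two 13 mm through holes on its x axis at x = +-58 mm; on top a lifting rib 70 (x) x 36 (y) x 30 (z) mm, its top 66 mm above the underside. Origin: centre of underside. Seated: origin 32 mm above the bench, over the base half's origin, x axes parallel (either way round).
- side_block: plain wooden block 220 (x) x 95 (y) x 48 (z) mm, 0.45-0.85 kg, loose on the bench on the +y side of the base half, too wide to grip; slides when pushed low. Origin: centre of underside, x along its length. Flush: its origin lies 102.5 mm from the base half's origin along that half's +y; centred, its ends overhang by 30 mm each.
- jar_a: loose lidded paint jar, 46 mm diameter, 60 mm high, bystander. Origin: centre of the underside.
- jar_b: a second jar like jar_a, bystander. Origin: centre of the underside.
- saucer: loose white saucer, 110 mm diameter, 16 mm high, bystander. Origin: centre of the underside.
- test_tile: loose terracotta test tile, 70 (x) x 50 (y) x 7 (z) mm, bystander. Origin: centre of the underside.
- small_bowl: loose small white bowl, 90 mm diameter, 45 mm high, bystander. Origin: centre of the underside.
There are look-alikes about, which are no part of the job. What is shaped like the base_half but pink is not meant.

How it is judged:
By the outcome, as a careful person would: the job done as asked, in the order asked, and still so for the second after the job is handed in, with the robot touching nothing.
It also fails if it takes over 69 s, if anything falls off the work surface, if the arm or the gripper's body presses on something with over 40 N, if the wrist force passes 120 N, or if a joint passes its speed limit or range.

ROBOT

A 6-joint arm with a two-finger parallel gripper is mounted at the origin on the work surface. World frame = base frame: x ahead of the robot, y to its left, z up, the work surface at z = 0. Lengths are in m, angles in degrees, forces in N, time in s.
With the tool pointing down it reaches from about 0.375 to 0.9 m from the base axis. Payload 3.1 kg.
Tool frame: the origin (TCP) lies between the finger pads; the fingertips stand 11 mm ahead of it and the grasp point (between the pads) lies 8 mm behind it; z points along the fingers, y is the line along which they close (so a half turn about z gives the same grasp; the last joint's range is limited). The gripper opens to 87 mm and grips with 3 to 60 N. Pads are 19 mm wide; open, the fingers measure 117 mm over their backs; the gripper's body (75 mm by 190 mm) begins 51 mm behind the grasp point.
Start: joints at [-78.18, 30.224, 82.088, -0, 67.689, -10.227], TCP at [0.235, -0.579, 0.234] pointing down, gripper open.
Joint ranges: [-176.69, 176.69], [-43.24, 126.21], [12.49, 139.97], [-82, 262], [0, 151.66], [-163.58, 163.58]. Speed limits (degrees/s): [159.86, 159.86, 180, 180, 180, 180].

INTERFACE

Orientations are given as a 3x3 rotation matrix whose columns are the frame's x, y, z axes.
In Python, from rig import bot, viewer, workorder, models gives the robot as it stands.
- The arm moves only by the shell command python3 -m jog 'ROWS'. ROWS is JSON, a list of rows, each a list of 7 numbers: the opening, from 0 (shut) to 1 (fully open), then the shift along the tool's x, y, z in m, then the turn, a rotation vector about the tool's x, y, z in degrees. In form: [[claw, x, y, z, ax, ay, az], ...]. A call has 1 to 20 rows; each row is the pose to reach, as a shift and turn from the pose commanded when the call began, along the tool's axes at that moment; what a row does not reach only later rows make up. A row lasts 1/8 s, in which the tool goes at most 62.5 mm and 10.7 degrees, less where a joint would pass 70% of its speed; a pose out of reach is approached as far as the arm can. A call with a gripper value outside its range is refused whole. The fingers move at their own pace and stop on an object; the grip force is fixed at half the most. Time passes only in rows, so rows that repeat a pose let the fingers close. It gives the time, the measured TCP pose, the force, the opening and the grip force at its end, in the units of the state.
- bot.read_state(): the state, without advancing time (a new reading comes with each control period).
- viewer.capture(name): name is "scene" or "top" or "wrist"; returns (picture, depth): 420x560x3 uint8, blue, green, red; 420x560 float32, m along the optical axis (not along the pixel's ray), 0 where there is no reading.
- viewer.camera_info(name): a dict with "fx", "fy", "cx", "cy" (pixels), "world_to_cam" (4x4, takes a point from world to camera coordinates). Camera axes: x right, y down, z forward; pixel columns grow to the right and rows downward; lengths in m; the calibration is good to about 2 mm. A picture is of the moment at which its call begins: read the wrist's pose just before it. camera_info takes no time and is no camera call; for the wrist camera it gives the pose at the moment of the call.
- workorder.hand_in(): hands the job in; it is judged then, once.
Trained networks look in the newest picture that a camera, given by its name, has taken for a name from the list of things; names that differ only in an ending like _2 or _b are one class to them, and where a whole thing is asked for, a point or a joint stands for the part that bears it (a point fixed in the world has none). Each returns a list of dicts, best first, with "p" (0 to 1); they miss things now and then, are a little off and sometimes report something else, mostly with a low value. They report only what shows in the picture. A call takes as long as a camera call. They do not tell look-alikes from the thing itself.
- models.outline_of(camera, thing): "mask" (420x560 bool, what is visible of it).
- models.tip_of(camera, thing): "xyz" ([x, y, z] in m, in world coordinates, good to about 4 mm: a listed point, or the origin of a listed thing).
The state is a dict: "time_s": time; "joint_positions": joint angles; "qvel": joint speeds; "tau": joint torques, N m; "position": TCP position; "tcp_rot": TCP orientation; "force": force on the tool from outside, world axes, zero at the start; "moment": the same for the moment, N m; "opening": opening from 0.0 (shut) to 1.0 (fully open); "grasp_force": force on a finger pad.
Only numpy, scipy, OpenCV 4.12 (cv2) and the standard library are available. Lean on these libraries where they do the work, as an engineer would, in place of code of your own. Each camera call takes 0.05 s, during which the arm holds its last target. There are 200 camera calls.

## Working session

There is one attempt and no reset: what is moved stays moved. The work goes in short steps, Python scripts to look and compute and a shell command to move; the robot and the scene stay as the last step left them, time stands still between calls to the robot, and variables do not carry over. Pictures are saved under pics/ and viewed, at most 10 in all, crops included, and the job is handed in when it is done.

```bash
ls; mkdir -p pics; cat > h.py <<'E'
import numpy as np, cv2
from rig import bot, viewer, workorder, models
def cloud(name):
    s=viewer.camera_info(name); im,d=viewer.capture(name)
    v,u=np.mgrid[:420,:560]
    P=np.stack([(u-s['cx'])/s['fx']*d,(v-s['cy'])/s['fy']*d,d],-1)
    T=np.linalg.inv(s['world_to_cam'])
    W=P@T[:3,:3].T+T[:3,3]; W[d==0]=np.nan
    return im,W
E
python3 - <<'E'
from h import *
ims=[]
for c in ("top","scene"):
    im,W=cloud(c); cv2.imwrite(f'pics/{c}1.png',im); np.save(f'{c}W.npy',W)
    if 1:
        for t in ["base_half","top_half","side_block","jar_a","saucer","test_tile","small_bowl"]:
            for r in models.tip_of(c,t): print(c,t,round(r['p'],2),np.round(r['xyz'],3))
print(bot.read_state())
E
```

```text
pics
top base_half 0.92 [ 0.527 -0.063  0.001]
top top_half 0.73 [ 0.462 -0.349  0.002]
top side_block 0.62 [ 0.507  0.238 -0.002]
top jar_a 0.74 [ 0.777  0.061 -0.003]
top jar_a 0.48 [ 0.755 -0.121  0.001]
top saucer 0.65 [0.419 0.49  0.001]
top test_tile 0.92 [ 0.374 -0.123  0.001]
top small_bowl 0.87 [ 0.705 -0.271 -0.001]
scene base_half 0.73 [ 0.197 -0.344 -0.002]
scene base_half 0.7 [ 0.529 -0.062  0.004]
scene top_half 0.64 [ 0.462 -0.346 -0.   ]
scene top_half 0.25 [0.505 0.242 0.   ]
scene side_block 0.78 [ 0.507  0.24  -0.   ]
scene jar_a 0.78 [ 0.75  -0.119  0.002]
scene jar_a 0.57 [ 0.78   0.069 -0.005]
scene saucer 0.83 [ 0.42   0.487 -0.001]
scene test_tile 0.64 [ 0.378 -0.117  0.001]
scene small_bowl 0.67 [ 0.709 -0.275 -0.001]
{'time_s': 0.8, 'joint_positions': array([-7.81801247e+01,  3.02205796e+01,  8.20848810e+01, -7.85295620e-04,
        6.76892456e+01, -1.02257637e+01]), 'qvel': array([-0.03114084, -0.03054869, -0.02195106, -0.04332979,  0.00540585,
       -0.00026262]), 'tau': array([-8.76978011e-04, -4.39948368e+01, -1.76978070e+01,  6.34386647e-02,
        5.02122066e-02,  6.49327291e-06]), 'position': array([ 0.23463096, -0.57929223,  0.2335955 ]), 'tcp_rot': array([[ 9.26883215e-01,  3.75349844e-01,  6.51417471e-06],
       [ 3.75349843e-01, -9.26883211e-01, -9.30306719e-05],
       [-2.88811691e-05,  8.86736628e-05, -9.99999996e-01]]), 'force': array([-0.23493534, -0.48866874,  0.13934762]), 'moment': array([ 0.08486697, -0.00388566,  0.01614849]), 'grasp_force': 0.0, 'opening': 1.0007172314292356}
```

View pics/top1.png

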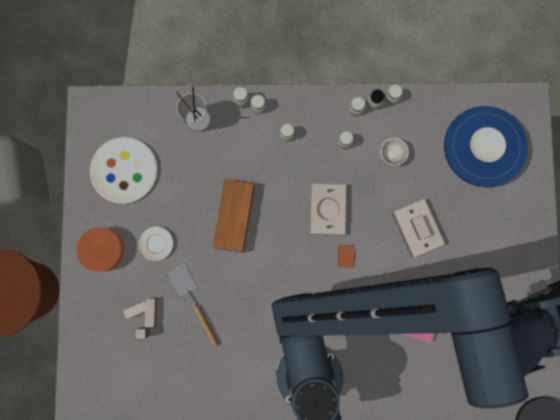

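View pics/scene1.png

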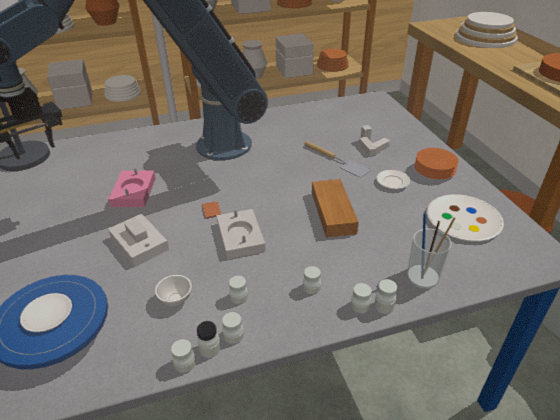

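Top view: base_half candidates are the white block at (329,209) and the pink one at (420,337). The white one fits, because pink is excluded. top_half is at (419,228) with its rib, and side_block is at (234,216). Next I'll measure their poses from depth and make an enlarged crop.

```bash
cat > fit.py <<'E'
from h import *
def rect(W,c,zlo,zhi,r):
    m=(np.abs(W[...,2]-(zlo+zhi)/2)<(zhi-zlo)/2)&(np.hypot(W[...,0]-c[0],W[...,1]-c[1])<r)
    p=W[m][:,:2]; (cx,cy),(w,h),a=cv2.minAreaRect((p*1000).astype(np.float32))
    if w<h: w,h,a=h,w,a+90
    a=(a+90)%180-90
    return np.round([cx,cy,w,h,a,len(p),1000*np.median(W[m][:,2])],1)
E
python3 - <<'E'
from fit import *
for c in("top","scene"):
    W=np.load(c+'W.npy')
    print(c,'base',rect(W,(.528,-.063),.026,.037,.12))
    print(c,'top',rect(W,(.462,-.348),.030,.042,.12),'rib',rect(W,(.462,-.348),.058,.072,.12))
    print(c,'blk',rect(W,(.507,.239),.042,.054,.16))
im=cv2.imread('pics/scene1.png'); cv2.imwrite('pics/crop.png',cv2.resize(im[150:280,90:370],None,fx=2.8,fy=2.8,interpolation=cv2.INTER_CUBIC))
E
```

```text
top base [ 525.9  -64.1  160.7  110.5   -1.8 1105.    32. ]
top top [ 462.8 -348.6  155.8  109.9   22.3 1200.    36.4] rib [ 462.9 -349.1   69.7   38.1   22.2  253.    66.1]
top blk [ 505.4  236.   220.3   95.8   -9.2 1848.    48.3]
scene base [ 527.5  -60.6  167.8  110.5   -2.  1124.    31.1]
scene top [ 466.6 -345.   165.6  107.9   22.  1101.    35. ] rib [ 466.6 -345.3   72.7   37.7   22.8  231.    64.5]
scene blk [ 509.   239.1  225.2   96.5   -9.2 1428.    47.2]
```

View pics/crop.png

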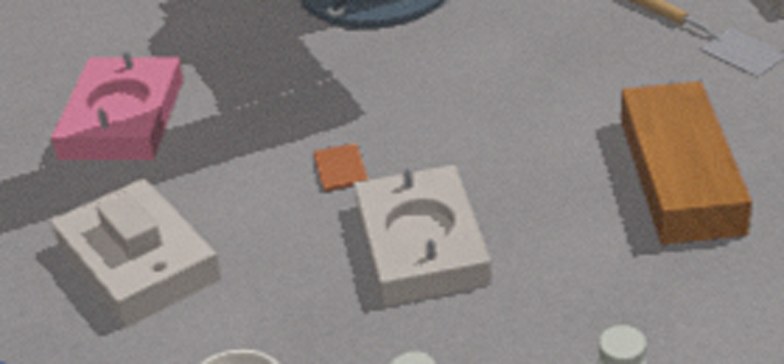

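White base at crop (425,235) with two pins and hollow, pink look-alike at (120,105), and top half with rib at (135,245). This confirms the identification. I'll look over the base first with the wrist camera, then over the top half.

```bash
python3 -m jog '[[1,0.465,-0.37,-0.06,0,0,0],[1,0.465,-0.37,-0.06,0,0,0],[1,0.465,-0.37,-0.06,0,0,0],[1,0.465,-0.37,-0.06,0,0,0],[1,0.465,-0.37,-0.06,0,0,0],[1,0.465,-0.37,-0.06,0,0,0],[1,0.465,-0.37,-0.06,0,0,0],[1,0.465,-0.37,-0.06,0,0,0],[1,0.465,-0.37,-0.06,0,0,0],[1,0.465,-0.37,-0.06,0,0,0],[1,0.465,-0.37,-0.06,0,0,0],[1,0.465,-0.37,-0.06,0,0,0],[1,0.465,-0.37,-0.06,0,0,0],[1,0.465,-0.37,-0.06,0,0,0]]'
python3 - <<'E'
from fit import *
im,W=cloud("wrist"); cv2.imwrite('pics/w1.png',im); np.save('w1.npy',W)
print(rect(W,(.528,-.063),.026,.037,.12))
for s in(1,-1):
    c=np.array([.527,-.062])+s*.058*np.array([1,-.033])
    m=(W[...,2]>.04)&(W[...,2]<.07)&(np.hypot(W[...,0]-c[0],W[...,1]-c[1])<.025)
    p=W[m]; print(len(p), p.mean(0) if len(p) else 0, p.max(0) if len(p) else 0,p.min(0) if len(p) else 0)
E
```

```text
time_s: 2.55
position: [0.5263, -0.0628, 0.2935]
tcp_rot: [[0.928, 0.374, -0.0], [0.374, -0.928, -0.0], [-0.0, -0.0, -1.0]]
force: [0.4, -0.9, 0.7]
opening: 1.001
grasp_force: 0.0
[ 5.253e+02 -6.240e+01  1.604e+02  1.104e+02 -1.900e+00  7.117e+03
  3.130e+01]
51 [ 0.58341391 -0.0637301   0.05113789] [ 0.58797506 -0.05953005  0.05678632] [ 0.57850796 -0.06880705  0.04039753]
48 [ 0.46945948 -0.05983176  0.04982298] [ 0.47248366 -0.05553523  0.05610929] [ 0.46492307 -0.06474415  0.04002441]
```

View pics/w1.png

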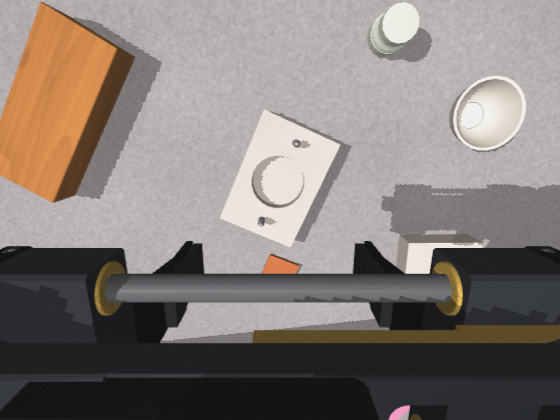

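The wrist view shows the base at pixel (280,180) with pins at (297,143) and (262,221), all sizes fit. Now the same view over the top half.

```bash
python3 -m jog '[[1,-0.164,0.24,0,0,0,0],[1,-0.164,0.24,0,0,0,0],[1,-0.164,0.24,0,0,0,0],[1,-0.164,0.24,0,0,0,0],[1,-0.164,0.24,0,0,0,0],[1,-0.164,0.24,0,0,0,0],[1,-0.164,0.24,0,0,0,0]]'
python3 - <<'E'
from fit import *
im,W=cloud("wrist"); cv2.imwrite('pics/w2.png',im)
print(rect(W,(.464,-.347),.030,.042,.12),rect(W,(.464,-.347),.058,.072,.12))
W=np.load('w1.npy')
for s in(1,-1):
    c=np.array([.5255,-.0622])+s*.058*np.array([1,-.033])
    m=(W[...,2]>.0535)&(W[...,2]<.07)&(np.hypot(W[...,0]-c[0],W[...,1]-c[1])<.025)
    print(m.sum(),W[m].mean(0))
s=bot.read_state();print(s['position'],s['tcp_rot'])
E
```

```text
time_s: 3.48
position: [0.4643, -0.3455, 0.2932]
tcp_rot: [[0.927, 0.374, -0.0], [0.374, -0.927, 0.001], [0.0, -0.001, -1.0]]
force: [-0.3, 0.2, -1.2]
opening: 1.003
grasp_force: 0.0
[ 462.4 -347.7  155.9  106.2   22.2 7115.    35.3] [ 463.1 -347.4   69.7   35.9   22.8 1558.    65.1]
16 [ 0.58345085 -0.06384951  0.0552566 ]
11 [ 0.46770429 -0.05972193  0.05493785]
[ 0.46461286 -0.34487413  0.29337631] [[ 9.26803320e-01  3.75546862e-01 -4.00559925e-04]
 [ 3.75547072e-01 -9.26802652e-01  1.11426890e-03]
 [ 4.72201865e-05 -1.18313722e-03 -9.99999299e-01]]
```

```bash
python3 -m jog '[[1,-0.003,0.001,0.06,0,0,0],[1,-0.003,0.001,0.12,0,0,0],[1,-0.003,0.001,0.17,0,0,0],[1,-0.003,0.001,0.21,0,0,0],[1,-0.003,0.001,0.23,0,0,0],[1,-0.003,0.001,0.241,0,0,0],[1,-0.003,0.001,0.241,0,0,0],[1,-0.003,0.001,0.241,0,0,0]]'
python3 -m jog '[[0,0,0,0,0,0,0],[0,0,0,0,0,0,0],[0,0,0,0,0,0,0],[0,0,0,0,0,0,0],[0,0,0,0,0,0,0],[0,0,0,0,0,0,0],[0,0,0,0,0,0,0],[0,0,0,0,0,0,0]]'
```

```text
time_s: 4.53
position: [0.4632, -0.3481, 0.0537]
tcp_rot: [[0.927, 0.376, 0.002], [0.376, -0.927, -0.002], [0.001, 0.002, -1.0]]
force: [-0.2, 0.3, 0.3]
opening: 1.0
grasp_force: 0.0
time_s: 5.52
position: [0.4624, -0.3479, 0.0525]
tcp_rot: [[0.927, 0.375, 0.0], [0.375, -0.927, -0.0], [0.0, 0.0, -1.0]]
force: [0.7, -0.4, 0.2]
opening: 0.411
grasp_force: 30.0
```

```bash
python3 -m jog '[[0,0,0,-0.005,0,0,0],[0,0,0,-0.02,0,0,0],[0,0,0,-0.045,0,0,0],[0,0,0,-0.07,0,0,0],[0,0.01,-0.015,-0.09,0,0,2],[0,0.03,-0.044,-0.1,0,0,5],[0,0.055,-0.08,-0.1,0,0,9],[0,0.08,-0.117,-0.1,0,0,13],[0,0.105,-0.153,-0.1,0,0,17],[0,0.13,-0.189,-0.1,0,0,21],[0,0.15,-0.219,-0.1,0,0,23],[0,0.162,-0.236,-0.1,0,0,24],[0,0.1656,-0.2413,-0.1,0,0,24],[0,0.1656,-0.2413,-0.1,0,0,24],[0,0.1656,-0.2413,-0.1,0,0,24],[0,0.1656,-0.2413,-0.1,0,0,24]]'
python3 - <<'E'
from fit import *
s=bot.read_state();print(s['position'],s['tcp_rot'],s['force'],s['moment'],s['opening'])
for c in ("top","scene","wrist"):
    im,W=cloud(c); cv2.imwrite(f'pics/{c}3.png',im)
    if c!="wrist": print(c,rect(W,(.526,-.062),.125,.143,.11))
    else: print([ (k,rect(W,(.526,-.062),k,k+.012,.11)) for k in (.13,.12)])
E
```

```text
time_s: 7.52
position: [0.5252, -0.063, 0.1526]
tcp_rot: [[0.999, -0.035, -0.0], [-0.035, -0.999, -0.0], [-0.0, 0.0, -1.0]]
force: [0.2, -0.3, -6.7]
opening: 0.407
grasp_force: 30.0
[ 0.52523071 -0.06295498  0.15255816] [[ 9.99375404e-01 -3.53383261e-02 -6.42234664e-05]
 [-3.53383352e-02 -9.99375395e-01 -1.46890756e-04]
 [-5.89924787e-05  1.49068559e-04 -9.99999987e-01]] [ 0.22695791 -0.34592363 -6.66724532] [0.07270781 0.06312977 0.0030522 ] 0.40700583508208604
top [589.4 -19.1  28.7   9.2  -2.5  28.  135.9]
scene [ 528.3  -61.2  164.8  106.4   -1.9 1026.   135.1]
[(0.13, array([ 5.3790e+02, -6.2700e+01,  1.3140e+02,  1.0670e+02, -2.1000e+00,
        2.1922e+04,  1.3530e+02])), (0.12, array([580.9, -64.3,  12.9,   7.9, -90. ,  70. , 125.6]))]
```

View pics/wrist3.png

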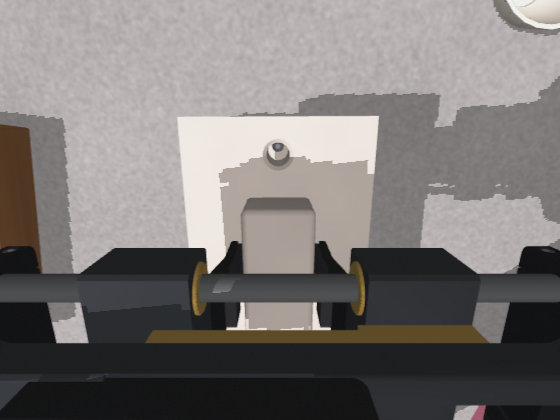

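Wrist view: the plate is level in the gripper, and the +x pin shows centred in the far hole at (277,150). Lowering to just above the pins and measuring again.

```bash
python3 -m jog '[[0,0,0,0.008,0,0,0],[0,0,0,0.02,0,0,0],[0,0,0,0.03,0,0,0],[0,0,0,0.036,0,0,0],[0,0,0,0.038,0,0,0],[0,0,0,0.038,0,0,0],[0,0,0,0.038,0,0,0],[0,0,0,0.038,0,0,0]]'
python3 - <<'E'
from fit import *
s=bot.read_state();print(s['position'],s['force'])
im,W=cloud("wrist"); cv2.imwrite('pics/w4.png',cv2.resize(im[100:220,200:360],None,fx=5,fy=5,interpolation=cv2.INTER_CUBIC))
print(rect(W,(.526,-.062),.092,.104,.11))
c=np.array([.5256,-.0619])+.058*np.array([.9994,-.034]); print(c)
m=(W[...,2]>.05)&(W[...,2]<.062)&(np.hypot(*(W[...,:2]-c).transpose(2,0,1))<.02); print(m.sum(),W[m].mean(0) if m.any() else 0)
# hole centre at plate top: pixels near c missing from plate plane
m=(W[...,2]<.085)&(np.hypot(*(W[...,:2]-c).transpose(2,0,1))<.03); v,u=np.where(m);print(m.sum(),u.min(),u.max(),v.min(),v.max(),u.mean(),v.mean())
i=viewer.camera_info("wrist");T=i['world_to_cam']
for z in(.0985,.056):
    q=T[:3,:3]@np.array([*c,z])+T[:3,3];print(z,q[0]/q[2]*i['fx']+i['cx'],q[1]/q[2]*i['fy']+i['cy'],i['fx']/q[2])
E
```

```text
time_s: 8.68
position: [0.5256, -0.0621, 0.1149]
tcp_rot: [[0.999, -0.034, 0.001], [-0.034, -0.999, -0.0], [0.001, 0.0, -1.0]]
force: [0.0, 0.5, -6.9]
opening: 0.412
grasp_force: 30.0
[ 0.52556548 -0.06208325  0.1149134 ] [ 0.04104169  0.52509505 -6.88096824]
[ 5.3830e+02 -6.2300e+01  1.3110e+02  1.0660e+02 -1.7000e+00  2.1951e+04
  9.7700e+01]
[ 0.5835652 -0.063872 ]
100 [ 0.58360845 -0.06409227  0.05322852]
627 256 299 108 163 277.8325358851675 136.5023923444976
0.0985 278.5784703901985 155.0641264599334 1847.4929271249064
0.056 278.4815314684631 149.41572042241182 1479.7383953960637
```

View pics/w4.png

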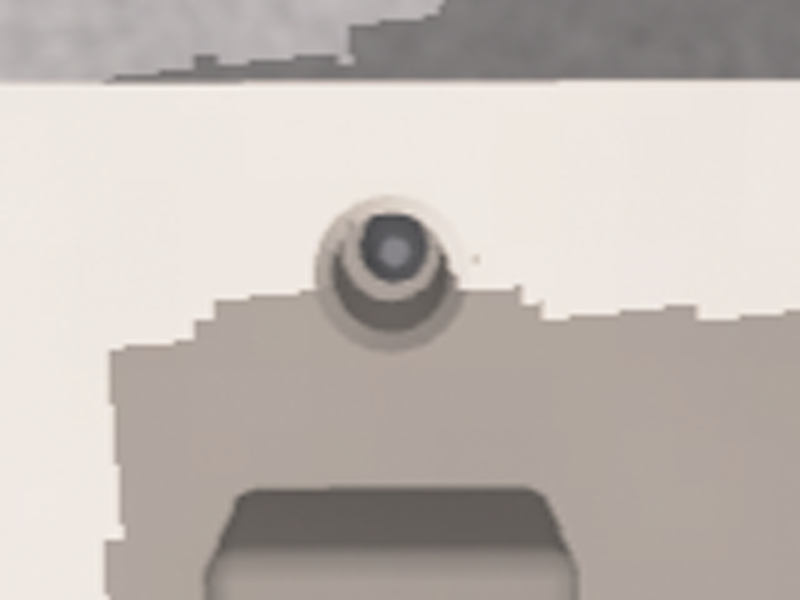

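The hole and pin line up to about 0.3 mm (ring at (278,154), tip at (279,150), as predicted). Descending.

```bash
python3 -m jog '[[0,0,0,0.004,0,0,0],[0,0,0,0.008,0,0,0],[0,0,0,0.012,0,0,0],[0,0,0,0.016,0,0,0],[0,0,0,0.02,0,0,0],[0,0,0,0.023,0,0,0],[0,0,0,0.026,0,0,0],[0,0,0,0.027,0,0,0],[0,0,0,0.027,0,0,0],[0,0,0,0.027,0,0,0]]'
```

```text
time_s: 9.98
position: [0.5255, -0.0621, 0.0877]
tcp_rot: [[0.999, -0.034, 0.0], [-0.034, -0.999, -0.0], [0.0, 0.0, -1.0]]
force: [-0.1, -0.0, -6.6]
opening: 0.413
grasp_force: 30.0
```

```bash
python3 -m jog '[[0,0,0,0.001,0,0,0],[0,0,0,0.002,0,0,0],[0,0,0,0.003,0,0,0],[0,0,0,0.0035,0,0,0],[0,0,0,0.0035,0,0,0],[0,0,0,0.0035,0,0,0]]'
```

```text
time_s: 10.72
position: [0.5253, -0.062, 0.0845]
tcp_rot: [[0.999, -0.034, 0.0], [-0.034, -0.999, -0.0], [0.0, 0.0, -1.0]]
force: [-1.2, 0.2, 0.7]
opening: 0.411
grasp_force: 30.0
```

Seated: the weight has transferred to the base. Release, rise straight up, then go look at the block.

```bash
python3 -m jog '[[0.5,0,0,0,0,0,0],[0.7,0,0,0,0,0,0],[1,0,0,0,0,0,0],[1,0,0,0,0,0,0],[1,0,0,0,0,0,0],[1,0,0,-0.02,0,0,0],[1,0,0,-0.06,0,0,0],[1,0,0,-0.12,0,0,0],[1,0,-0.06,-0.18,0,0,0],[1,0,-0.12,-0.21,0,0,0],[1,0,-0.16,-0.21,0,0,0],[1,0,-0.16,-0.21,0,0,0],[1,0,-0.16,-0.21,0,0,0]]'
python3 - <<'E'
from fit import *
s=bot.read_state();print(s['position'],s['joint_positions'])
T=np.linalg.inv(viewer.camera_info("wrist")['world_to_cam']);print('cam-tcp in tool',s['tcp_rot'].T@(T[:3,3]-s['position']))
im,W=cloud("wrist"); cv2.imwrite('pics/w5.png',im)
print('top',rect(W,(.526,-.062),.060,.076,.11),'rib',rect(W,(.526,-.062),.09,.106,.11),'blk',rect(W,(.506,.237),.042,.054,.16))
im,W=cloud("scene");print('top',rect(W,(.526,-.062),.060,.076,.11),'blk',rect(W,(.506,.237),.042,.054,.16))
E
```

```text
time_s: 12.35
position: [0.5303, 0.0978, 0.2937]
tcp_rot: [[0.999, -0.033, -0.001], [-0.033, -0.999, -0.001], [-0.001, 0.001, -1.0]]
force: [-0.4, 0.2, 0.4]
opening: 0.999
grasp_force: 0.0
[0.53027711 0.09784123 0.29366835] [-1.40147567e+00  1.96672165e+01  9.00858532e+01 -4.51724008e-02
  7.02973786e+01  9.05007792e+01]
cam-tcp in tool [ 0.072983   -0.00040802 -0.1505007 ]
top [ 5.248e+02 -6.190e+01  1.562e+02  1.072e+02 -1.800e+00  8.186e+03
  6.730e+01] rib [ 5.254e+02 -6.120e+01  7.040e+01  3.600e+01 -1.600e+00  1.911e+03
  9.710e+01] blk [ 5.069e+02  2.376e+02  2.161e+02  9.580e+01 -9.300e+00  9.827e+03
  4.730e+01]
top [ 529.4  -60.2  162.8  107.    -1.6 1108.    67.2] blk [ 509.   238.7  226.2   97.3   -9.  1421.    47.2]
```

View pics/w5.png

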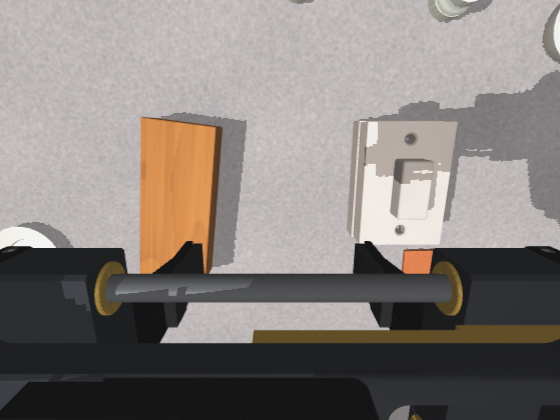

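Top half sits flush (plate top at 67–68 mm, centred). Block at pixel (180,195) is measured at (0.5065, 0.2375), yaw −9.3°. Now going behind its +y face, with the open fingers parallel to that face.

```bash
python3 -m jog '[[1,-0.019,-0.03,0,0,0,-10],[1,-0.019,-0.07,0,0,0,-20],[1,-0.019,-0.11,0,0,0,-30],[1,-0.019,-0.15,0,0,0,-40],[1,-0.019,-0.18,0,0,0,-50],[1,-0.019,-0.2,0,0,0,-60],[1,-0.019,-0.21,0,0,0,-70],[1,-0.019,-0.215,0,0,0,-80],[1,-0.019,-0.215,0.03,0,0,-82.6],[1,-0.019,-0.215,0.08,0,0,-82.6],[1,-0.019,-0.215,0.13,0,0,-82.6],[1,-0.019,-0.215,0.18,0,0,-82.6],[1,-0.019,-0.215,0.22,0,0,-82.6],[1,-0.019,-0.215,0.22,0,0,-82.6],[1,-0.019,-0.215,0.22,0,0,-82.6]]'
```

```text
time_s: 14.32
position: [0.5205, 0.3128, 0.0749]
tcp_rot: [[0.164, 0.986, 0.001], [0.986, -0.164, 0.0], [0.001, 0.001, -1.0]]
force: [1.3, 0.1, 0.6]
opening: 0.997
grasp_force: 0.0
```

```bash
python3 -m jog '[[1,0,0,0.03,0,0,0],[1,0,0,0.05,0,0,0],[1,0,0,0.057,0,0,0],[1,0,0,0.057,0,0,0],[1,-0.006,0,0.057,0,0,0],[1,-0.012,0,0.057,0,0,0],[1,-0.017,0,0.057,0,0,0],[1,-0.02,0,0.057,0,0,0],[1,-0.022,0,0.057,0,0,0],[1,-0.024,0,0.057,0,0,0],[1,-0.024,0,0.057,0,0,0],[1,-0.024,0,0.057,0,0,0]]'
```

```text
time_s: 15.82
position: [0.5159, 0.2901, 0.0174]
tcp_rot: [[0.162, 0.987, 0.002], [0.987, -0.162, 0.001], [0.001, 0.001, -1.0]]
force: [1.0, 4.7, 3.4]
opening: 1.0
grasp_force: 2.3
```

```bash
python3 -m jog '[[1,-0.004,0.001,0,0,0,0],[1,-0.012,0.003,0,0,0,-0.5],[1,-0.022,0.0055,0,0,0,-1.2],[1,-0.032,0.008,0,0,0,-2],[1,-0.042,0.0105,0,0,0,-2.8],[1,-0.052,0.013,0,0,0,-3.6],[1,-0.062,0.0155,0,0,0,-4.4],[1,-0.072,0.018,0,0,0,-5.2],[1,-0.082,0.0205,0,0,0,-6],[1,-0.092,0.023,0,0,0,-6.7],[1,-0.102,0.0255,0,0,0,-7.2],[1,-0.112,0.028,0,0,0,-7.3],[1,-0.122,0.031,0,0,0,-7.3],[1,-0.13,0.033,0,0,0,-7.3],[1,-0.138,0.035,0,0,0,-7.3],[1,-0.145,0.037,0,0,0,-7.3],[1,-0.15,0.038,0,0,0,-7.3],[1,-0.153,0.039,0,0,0,-7.3],[1,-0.154,0.039,0,0,0,-7.3]]'
python3 - <<'E'
from fit import *
s=bot.read_state();print(s['position'],s['force'])
for c in("top","scene"):
    im,W=cloud(c); cv2.imwrite(f'pics/{c}6.png',im)
    print(c,'blk',rect(W,(.528,.072),.042,.054,.13),'top',rect(W,(.526,-.062),.060,.076,.11))
E
```

```text
time_s: 18.2
position: [0.5273, 0.1315, 0.0169]
tcp_rot: [[0.036, 0.999, -0.003], [0.999, -0.036, 0.0], [0.0, -0.003, -1.0]]
force: [-0.9, 5.9, 2.7]
opening: 0.996
grasp_force: 2.7
[0.52729712 0.1315373  0.0168982 ] [-0.86228961  5.91273555  2.73142355]
top blk [522.7  42.5 218.8 106.6  -1.8 724.   48.1] top [ 5.260e+02 -4.330e+01  1.550e+02  1.502e+02 -5.000e-01  1.350e+03
  6.860e+01]
scene blk [ 528.6   76.2  234.2  156.6  -18.7 1523.    47.3] top [ 529.5  -60.3  160.9  106.6   -1.8 1110.    67.3]
```

View pics/scene6.png

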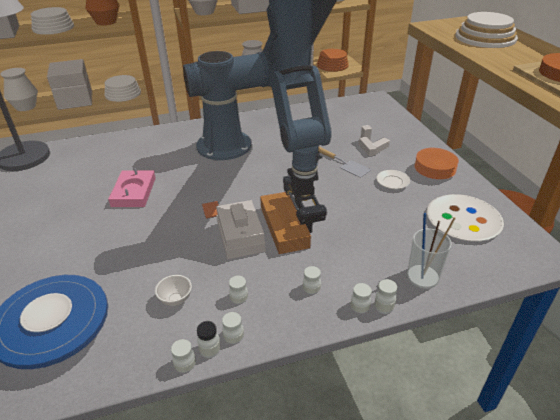

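The scene view shows the block at (285,222), parallel and a few centimetres from the base, with the seated mould at (240,230). Measuring the gap with a colour mask.

```bash
cat > gap.py <<'E'
from fit import *
def gap(c):
    im,W=cloud(c); hsv=cv2.cvtColor(im,cv2.COLOR_BGR2HSV)
    m=(hsv[...,1]>110)&(hsv[...,0]<25)&(abs(W[...,2]-.048)<.006)&(np.hypot(W[...,0]-.528,W[...,1]-.06)<.14)
    a=np.radians(-1.9); R=np.array([[np.cos(a),np.sin(a)],[-np.sin(a),np.cos(a)]])
    p=(W[m][:,:2]-[.5255,-.062])@R.T*1000
    print(c,m.sum(),'x',np.percentile(p[:,0],[.3,99.7]).round(1),'y',np.percentile(p[:,1],[.5,99.5]).round(1))
    lo=[]
    for x in range(-90,100,10):
        q=p[abs(p[:,0]-x)<5]
        if len(q)>5: lo.append((x,q[:,1].min()))
    lo=np.array(lo); k=np.polyfit(lo[:,0],lo[:,1],1); print(' near edge slope deg',np.degrees(np.arctan(k[0])).round(2),'y0',k[1].round(1))
E
python3 - <<'E'
from gap import *
gap("top");gap("scene")
E
```

```text
top 688 x [-115.5  100.3] y [ 87.8 149.8]
 near edge slope deg -0.24 y0 89.1
scene 1435 x [-112.3  107.7] y [ 88.6 180.4]
 near edge slope deg -0.32 y0 89.0
```

```bash
python3 -m jog '[[1,-0.004,0.001,0,0,0,0],[1,-0.009,0.002,0,0,0,0],[1,-0.014,0.003,0,0,0,0],[1,-0.019,0.004,0,0,0,0],[1,-0.023,0.005,0,0,0,0],[1,-0.026,0.005,0,0,0,0],[1,-0.028,0.005,0,0,0,0],[1,-0.029,0.005,0,0,0,0],[1,-0.03,0.005,0,0,0,0],[1,-0.03,0.005,0,0,0,0],[1,-0.03,0.005,0,0,0,0]]'
python3 - <<'E'
from gap import *
gap("top");gap("scene")
E
```

```text
time_s: 19.77
position: [0.5324, 0.101, 0.0169]
tcp_rot: [[0.036, 0.999, -0.0], [0.999, -0.036, -0.0], [-0.0, -0.0, -1.0]]
force: [-0.9, 0.9, -0.1]
opening: 1.002
grasp_force: 0.8
top 556 x [-108.2  107.5] y [ 57.  121.2]
 near edge slope deg 0.17 y0 58.2
scene 1424 x [-105.7  113.3] y [ 59.6 149.3]
 near edge slope deg -0.67 y0 60.9
```

```bash
python3 -m jog '[[1,-0.001,0,0,0,0,0],[1,-0.002,0,0,0,0,0],[1,-0.003,0,0,0,0,0],[1,-0.003,0,0,0,0,0]]'; python3 -m jog '[[1,-0.0005,0,0,0,0,0],[1,-0.001,0,0,0,0,0],[1,-0.001,0,0,0,0,0]]'
```

```text
time_s: 20.38
position: [0.5327, 0.0988, 0.0171]
tcp_rot: [[0.035, 0.999, 0.001], [0.999, -0.035, 0.0], [0.0, 0.001, -1.0]]
force: [-0.7, 4.7, -1.4]
opening: 1.002
grasp_force: 2.7
time_s: 20.75
position: [0.5325, 0.0986, 0.0171]
tcp_rot: [[0.034, 0.999, 0.001], [0.999, -0.034, 0.001], [0.001, 0.001, -1.0]]
force: [-0.4, 8.9, -1.3]
opening: 1.004
grasp_force: 4.6
```

```bash
python3 -m jog '[[1,-0.0005,0,0,0,0,0],[1,-0.001,0,0,0,0,0],[1,-0.0015,0,0,0,0,0],[1,-0.0015,0,0,0,0,0],[1,-0.0015,0,0,0,0,0]]'
python3 - <<'E'
from gap import *
gap("top");gap("scene")
E
```

```text
time_s: 21.38
position: [0.5324, 0.0985, 0.0172]
tcp_rot: [[0.034, 0.999, 0.001], [0.999, -0.034, 0.003], [0.003, 0.001, -1.0]]
force: [1.6, 15.4, -0.6]
opening: 1.001
grasp_force: 7.8
top 509 x [-108.2  107.8] y [ 54.6 118. ]
 near edge slope deg 0.02 y0 56.1
scene 1393 x [-106.2  114.7] y [ 57.6 148.1]
 near edge slope deg -1.23 y0 60.6
```

Contact is firm: the force rises with no further motion. Back off, lift clear, and check.

```bash
python3 -m jog '[[1,0.002,0,0,0,0,0],[1,0.008,0,0,0,0,0],[1,0.025,0,0,0,0,0],[1,0.05,0,0,0,0,0],[1,0.08,0,-0.03,0,0,0],[1,0.11,0,-0.08,0,0,0],[1,0.14,0,-0.14,0,0,0],[1,0.17,0,-0.2,0,0,0],[1,0.17,0,-0.24,0,0,0],[1,0.17,0,-0.24,0,0,0],[1,0.17,0,-0.24,0,0,0]]'
python3 - <<'E'
from gap import *
gap("top");gap("scene")
for c in("top","scene"):
    im,W=cloud(c); cv2.imwrite(f'pics/{c}9.png',im); print(rect(W,(.526,-.062),.060,.076,.11))
    for t in ["jar_a","saucer","test_tile","small_bowl"]:
        for r in models.tip_of(c,t): print(c,t,round(r['p'],2),np.round(r['xyz'],3))
a=cv2.imread('pics/scene9.png')[160:300,170:350]; b=cv2.imread('pics/top9.png')[150:290,200:380]
cv2.imwrite('pics/fin.png',cv2.resize(np.hstack([a,b]),None,fx=2.2,fy=2.2,interpolation=cv2.INTER_CUBIC))
E
```

```text
time_s: 22.85
position: [0.5376, 0.2657, 0.2566]
tcp_rot: [[0.036, 0.999, -0.001], [0.999, -0.036, -0.001], [-0.001, -0.001, -1.0]]
force: [-1.1, -0.9, -0.3]
opening: 1.003
grasp_force: 0.0
top 1755 x [-109.7  107.4] y [ 55.6 145.8]
 near edge slope deg 0.37 y0 56.4
scene 1497 x [-104.9  114.1] y [ 57.7 147.8]
 near edge slope deg -0.98 y0 60.8
[ 526.7  -34.9  164.4  156.2   88.4 1348.    68.3]
top jar_a 0.76 [ 0.754 -0.121  0.003]
top jar_a 0.7 [ 0.774  0.061 -0.002]
top saucer 0.8 [0.422 0.49  0.004]
top saucer 0.22 [ 0.754 -0.12   0.002]
top test_tile 0.93 [ 0.371 -0.117 -0.   ]
top small_bowl 0.83 [ 0.71  -0.27  -0.001]
[ 528.5  -60.6  163.7  106.1   -1.6 1110.    67.1]
scene jar_a 0.84 [ 0.751 -0.12   0.003]
scene jar_a 0.83 [ 0.78   0.071 -0.001]
scene saucer 0.96 [ 0.421  0.488 -0.001]
scene saucer 0.32 [ 0.526 -0.06   0.032]
scene saucer 0.28 [ 0.782  0.07  -0.002]
scene test_tile 0.59 [ 0.376 -0.121 -0.   ]
scene small_bowl 0.75 [ 0.709 -0.274  0.   ]
scene small_bowl 0.47 [ 0.521 -0.062  0.032]
scene small_bowl 0.4 [ 0.376 -0.122 -0.001]
```

View pics/fin.png

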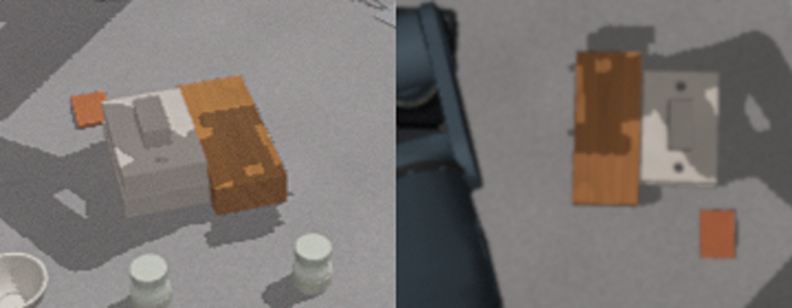

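The block lies against the base with overhang at both ends, and the bystanders are unmoved. One last yaw check on the block.

```bash
python3 - <<'E'
from gap import *
for c in("top","scene"):
    im,W=cloud(c); hsv=cv2.cvtColor(im,cv2.COLOR_BGR2HSV)
    m=(hsv[...,1]>90)&(hsv[...,0]<25)&(abs(W[...,2]-.048)<.006)&(np.hypot(W[...,0]-.53,W[...,1]-.045)<.14)
    print(c,cv2.minAreaRect((W[m][:,:2]*1000).astype(np.float32)))
    ys=np.array([(x,W[m][abs(W[m][:,0]-x)<.006][:,1].max()) for x in np.arange(.44,.63,.01)]);print(np.degrees(np.polyfit(ys[:,0],ys[:,1],1)[0]))
E
```

```text
top ((528.0509033203125, 39.040771484375), (94.01319122314453, 218.54515075683594), 88.37736511230469)
-1.90739046266896
scene ((532.0750122070312, 40.458656311035156), (94.62081146240234, 223.07057189941406), 87.19426727294922)
-1.547310967726217
```

Yaw is about −1.8° and the centre is (0.529, 0.040), both matching the target for flush.

```bash
python3 -c "
from rig import workorder
print(workorder.hand_in())"
```

```text
the job is handed in; nothing more can be done
None
```

The mould is closed with the top half flush on the base, the side block lies flush along the base's full +y side, the jars, dishes and tile are where they stood, and the job is handed in (about 23 s on the robot clock; no verdict was returned).

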